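# Brush out the pump casing's neck, then draw the table's index plunger and hold it

## Task

Take the long round tube brush out of its can and brush out the open neck of the blue pump casing on the indexing table: go down to the bottom of the bore twice, drawing the bristle head more than half out of the mouth in between and after, then stand the brush back upright in the same can and let go of it. After that pull the black knob of the table's index plunger straight up as far as it goes, so that its pin is clear of its bushing, and finish while still holding it up there for a colleague to swing the table. Do not turn the table yourself, and leave the other things on the bench where they are.

Things in the scene. Friction and masses are not known exactly. Their poses are not given: they have to be found in the camera images.
- brush_foot (a point): Centre of the flat lower end of the tube brush, which starts standing upright in its can; z axis runs up the brush towards its handle. The brush is 190 mm long: bristle head from 0 to 60 mm (soft bristles 56 mm across that give way; the firm core that touches things is 44 mm across), wire stem 7 mm thick up to 106 mm, round wooden handle 22 mm across from about 114 to 188 mm. About 0.12 kg
- brush_handle (a point): Point on the brush's axis in the middle of its handle, 150 mm above point brush_foot: the place to grip; handle free all round, 38 mm of it above this point
- brush: The whole tube brush; origin and axes as point brush_foot
- can: Open steel can that the tube brush stands in, loose, 0.6 kg: 73 mm outside, 67 mm inside, 55 mm high, inner floor 4 mm above its underside. Origin at the centre of its underside, z up. A second can just like it, on the other side, holds the flat paintbrush
- neck_mouth (a point): Centre of the open mouth of the neck of the blue pump casing (snail-shaped, rear flange 184 mm across, bolted on the middle of the indexing table, neck upwards), in the plane of its top flange (flange 112 mm across), 132 mm above the bench; z up. The bore below is upright, round, 60 mm across, and closed by a flat floor 75 mm below the mouth
- fixture: Indexing table as a whole, fixed to the bench at a place and yaw that change from start to start: grey base with a round steel plate 300 mm across (top 45 mm above the bench), and at its edge a grey bracket that carries the index plunger. Origin on the plate's axis at bench height, z up, x points from the plate's axis to the plunger, which stands 132 mm out
- knob (a point): Centre of the plunger's black round knob, 30 mm across and 26 mm high, upright axis, 113 mm above the bench when seated; moves with the knob. Under the knob is the plunger's 22 mm steel body, 16 mm high, then the bracket arm (34 mm wide, top at 84 mm, running outwards along the fixture's x). Free on all sides above that; the casing's top flange edge is 76 mm away
- plunger (a joint): Travel of the plunger in m: 0 seated (pin 10 mm deep in its bushing), 0.014 fully up against its stop; the pin is out of the bushing from 0.010. A spring pulls it down with 8 N when seated and 15 N when fully up, so it snaps back when let go
- turntable (a joint): Angle of the round plate in rad, counter-clockwise from above; 0 where the pin holds it at the start (about 0.01 of play). With the pin drawn it turns under about 0.8 N m
- other_can: Second open steel can, same size; holds the flat paintbrush. Leave alone
- flat_brush: Flat paintbrush, 168 mm long, white flat handle up, standing in the second can. Leave alone; origin at the middle of its lower end
- tin: Closed paint tin, 92 mm across, 108 mm high, loose. Leave alone; origin at the centre of its underside
- tape: Roll of masking tape lying flat, 96 mm across, 25 mm high, loose. Leave alone; origin at the centre of its underside
- spanner: Spanner 190 mm long lying on the bench, loose. Leave alone; origin at the middle of its underside
- bolt1: Hex bolt standing on its head, 27 mm across, 59 mm high, loose, left of the robot. Leave alone; origin at the centre of its underside
- bolt2: The same bolt again, right of the robot. Leave alone; origin at the centre of its underside
Things that resemble listed ones, but are neither listed nor needed, are in the scene too. What is shaped like the can but turquoise is not meant. Of the things that look like the brush, the smaller one is meant.

How it is judged:
On the way, in this order (a step that is already met when the one before it is completed fails the run):
1. brush upright in the neck, its lower end within 20 mm of the bore's floor (z of brush_foot in the frame of neck_mouth below -0.055 m and horizontal distance between brush_foot and neck_mouth below 0.02 m and angle between brush's own z axis and vertical below 0.3 rad), for 0.05 s.
2. brush drawn up until its lower end is at most 33 mm below the mouth (z of brush_foot in the frame of neck_mouth above -0.033 m), for 0.05 s.
3. a second time down to within 20 mm of the bore's floor (all of step 1), for 0.05 s.
4. drawn up again (z of brush_foot in the frame of neck_mouth above -0.033 m), for 0.05 s.
5. brush stood back in its can and let go, the plunger not yet drawn (horizontal distance between brush_foot and can below 0.025 m and z of brush_foot in the frame of can below 0.012 m and angle between brush's own z axis and vertical below 0.3 rad and contact force between the fingers and brush below 0.05 N and linear speed of brush below 0.03 m/s and value of joint plunger below 0.003 m), for 0.2 s.
At the end, for the whole second after the job is handed in: The robot's fingers hold the plunger up, within 2 mm of its 14 mm stop, through the last second; the table has turned less than 0.06 rad; the tube brush stands at rest in its can (lower end on the can's floor, leaning less than 0.3 rad) and the can stands upright on the bench (value of joint plunger above 0.012 m and contact force between the fingers and plunger above 3 N and value of joint turntable between -0.06 and 0.06 rad and horizontal distance between brush_foot and can below 0.025 m and z of brush_foot in the frame of can below 0.012 m and angle between brush's own z axis and vertical below 0.3 rad and angle between can's own z axis and vertical below 0.1 rad and height (world z) of can below 0.01 m and linear speed of brush below 0.03 m/s); the arm keeps its last pose, push and grip.
It fails at once if the table was turned by more than 0.08 rad (value of joint turntable above 0.08 rad or value of joint turntable below -0.08 rad).
It fails at once if a bystander was moved by more than 40 mm or the paintbrush was knocked over (distance of any of other_can, tin, tape, spanner, bolt1, bolt2, flat_brush from where it was at the start of the episode above 0.04 m).
It also fails if it takes over 64 s, if anything falls off the work surface, if the arm or the gripper's body presses on something with over 40 N, if the wrist force passes 120 N, or if a joint passes its speed limit or range.

## Robot

A 6-joint arm with a two-finger parallel gripper is mounted at the origin on the work surface. World frame = base frame: x ahead of the robot, y to its left, z up, the work surface at z = 0. Lengths are in m, angles in rad, forces in N, time in s.
With the tool pointing down it reaches from about 0.35 to 0.775 m from the base axis. Payload 7.3 kg.
Tool frame: the origin (TCP) lies at the very end of the fingers, on their centre line; the grasp point (between the pads) lies 19 mm behind it; z points along the fingers, y is the direction in which the jaws open and shut (so a half turn about z gives the same grasp; the last joint's range is limited). The gripper opens to 92 mm and grips with 3 to 60 N. Pads are 19 mm wide; open, the fingers measure 130 mm over their backs; the gripper's body (75 mm by 190 mm) begins 47 mm behind the grasp point.
Start: joints at [1.096, 0.342, 1.524, -0, 1.275, -0.146], TCP at [0.17, 0.497, 0.227] pointing down, gripper open.
Joint ranges: [-2.53, 2.53], [-0.77, 2.02], [0.04, 2.7], [-1, 4.14], [0.28, 2.66], [-3.11, 3.11]. Speed limits (rad/s): [2.57, 2.57, 3.14, 3.14, 3.14, 3.14].

## Interface

Orientations are given as a unit quaternion [w, x, y, z].
In Python, from rig import * gives the robot as it stands.
- The arm moves only by the tool play_rows, never from a script. Its argument "series" is a list of rows, each an object with "offset": the shift along the tool's x, y, z in m, a list of three; "angular": the turn, a rotation vector about the tool's x, y, z in degrees, a list of three; "hand": the closure, from -1 (fully open) to 1 (shut), so that 0 is half open. A call has 1 to 10 rows; each row shifts and turns the commanded pose from where the row before left it, along the tool's axes as they then stand; what a row does not reach is not made up. A row lasts 1/10 s, in which the tool goes at most 50 mm and 8.59 degrees, less where a joint would pass 70% of its speed; a pose out of reach is approached as far as the arm can. A call with a gripper value outside its range is refused whole. The fingers move at their own pace and stop on an object; "newtons" is the grip in N (left out, the last holds). Time passes only in rows, so rows that do not move let the fingers close. It gives the time, the measured TCP pose, the force and the opening at its end, in the units of the state.
- state(): the state, without advancing time (a new reading comes with each control period).
- capture(name): name is "side" or "top"; returns a dict with "pixels" (480x640x3 uint8, blue, green, red), "fx", "fy", "cx", "cy" (pixels), "extrinsics" (4x4, takes a point from world to camera coordinates). Camera axes: x right, y down, z forward; pixel columns grow to the right and rows downward; lengths in m; the calibration is good to about 2 mm. A picture is of the moment at which its call begins. There is no depth.
- sign_off(): hands the job in, once; it reports no verdict.
The state is a dict: "time_s": time; "qpos": joint angles; "dq": joint speeds; "joint_torque": joint torques, N m; "tcp_pos": TCP position; "ee_rot": TCP orientation; "force": force on the tool from outside, world axes, zero at the start; "wrist_torque": the same for the moment, N m; "opening": opening from 0.0 (shut) to 1.0 (fully open).
Only numpy, scipy, OpenCV 4.12 (cv2) and the standard library are available. Lean on these libraries where they do the work, as an engineer would, in place of code of your own. Each camera call takes 0.05 s, during which the arm holds its last target.

## Working session

There is one attempt and no reset: what is moved stays moved. The work goes in short steps, Python scripts to look and compute and a tool call to move; the robot and the scene stay as the last step left them, time stands still between calls to the robot, and variables do not carry over. Pictures are saved under pics/ and viewed, and the job is handed in when it is done.

Besides the shell and the picture viewer there is one more tool, called after ">>>" by a JSON object that holds its "method" and its "body", one argument or row to a line. play_rows: Moves the arm, as the interface text tells. Its arguments: {"type":"object","properties":{"series":{"type":"array","items":{"type":"object","properties":{"offset":{"type":"array","items":{"type":"number"}},"angular":{"type":"array","items":{"type":"number"}},"hand":{"type":"number"}}}},"newtons":{"type":"number"}},"required":["series"]}

```bash
ls; mkdir -p pics; python3 - <<'E'
from rig import *
import cv2,numpy as np
print(state())
for n in("side","top"):
    c=capture(n); cv2.imwrite(f"pics/{n}0.png",c["pixels"]); print(n,c["fx"],c["fy"],c["cx"],c["cy"]); print(np.round(c["extrinsics"],4).tolist())
E
```

```text
pics
{'time_s': 0.0, 'qpos': array([ 1.09601125e+00,  3.42712528e-01,  1.52503464e+00, -4.70481451e-05,
        1.27538412e+00, -1.45963370e-01]), 'dq': array([ 1.23879364e-03, -2.97304679e-04,  5.06112203e-05,  7.28437904e-04,
        3.95914853e-04, -7.02961469e-04]), 'joint_torque': array([ 1.36803224e-03, -4.31254506e+01, -2.44218206e+01,  7.18939933e-02,
        5.60230238e-02, -1.35536793e-04]), 'tcp_pos': array([0.16932068, 0.49650947, 0.2260441 ]), 'ee_rot': array([-2.13535764e-04,  1.63664338e-01,  9.86515784e-01, -7.39428873e-04]), 'force': array([ 0.28161905, -0.63312897,  0.10744693]), 'wrist_torque': array([ 0.01028933,  0.02191041, -0.04641777]), 'opening': 0.9991233576265173}
side 547.8744863583895 547.8744863583895 316.75997456251986 232.64538571654938
[[0.7531, -0.6577, -0.0198, -0.3977], [-0.42, -0.4574, -0.7838, 0.2576], [0.5064, 0.5985, -0.6207, 1.1179], [0.0, 0.0, 0.0, 1.0]]
top 460.0707868280728 460.0707868280728 320.50763372986586 237.59277693288988
[[0.0819, -0.9966, 0.0044, -0.0755], [-0.9727, -0.0809, -0.2176, 0.4895], [0.2172, 0.0135, -0.976, 1.1397], [0.0, 0.0, 0.0, 1.0]]
```

View pics/side0.png

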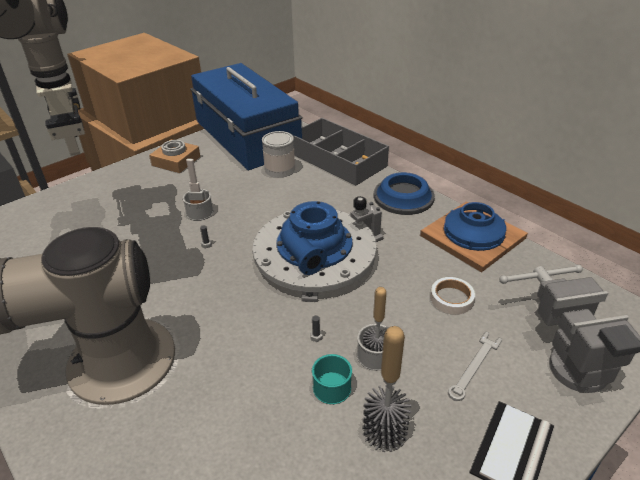

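View pics/top0.png

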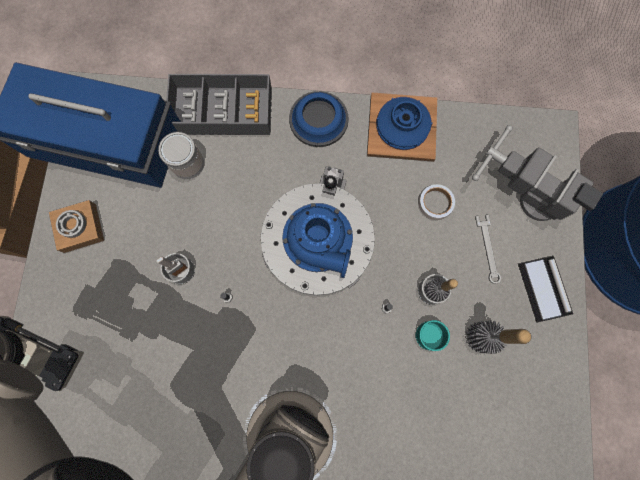

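The small brush stands in a steel can (side about 377,345, top about 436,289). The larger decoy is next to it. The casing is at top (318,230) and the knob at top (331,181). I'll enlarge these.

```bash
python3 - <<'E'
import cv2
s=cv2.imread("pics/side0.png");t=cv2.imread("pics/top0.png")
def cr(im,x,y,w,h,k,n): cv2.imwrite(n,cv2.resize(im[y:y+h,x:x+w],None,fx=k,fy=k,interpolation=cv2.INTER_CUBIC))
cr(s,330,270,100,100,6,"pics/c1.png")
cr(t,400,255,140,105,5.5,"pics/c2.png")
cr(s,240,180,150,112,5,"pics/c3.png")
cr(t,260,160,130,100,6,"pics/c4.png")
E
```

```text
(no output)
```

View pics/c1.png

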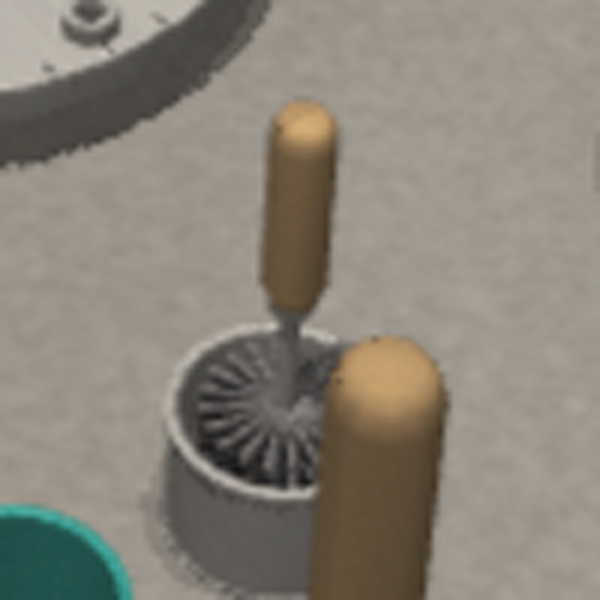

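View pics/c2.png

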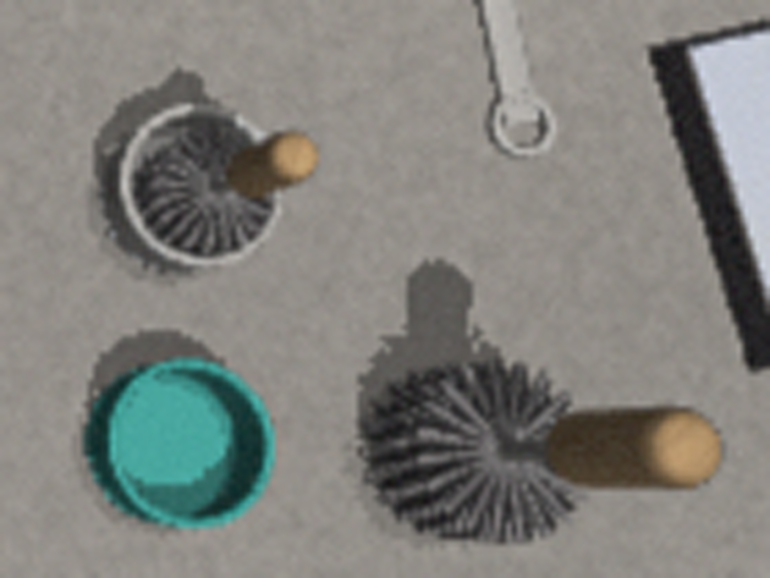

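View pics/c3.png

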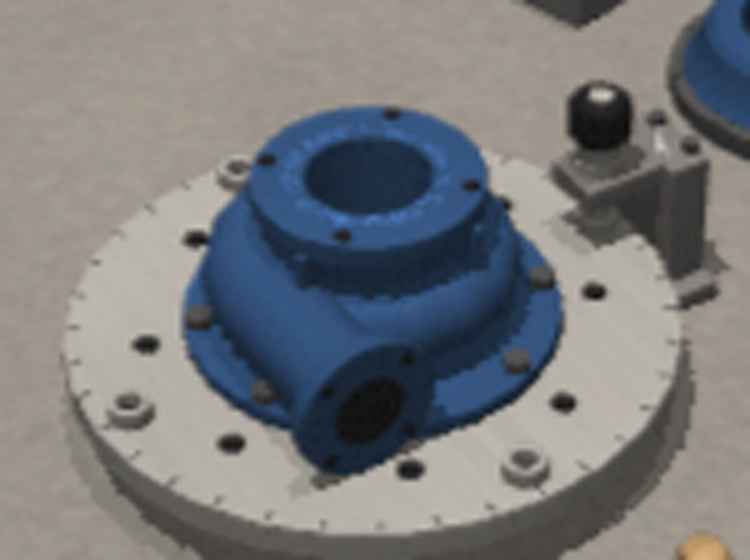

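View pics/c4.png

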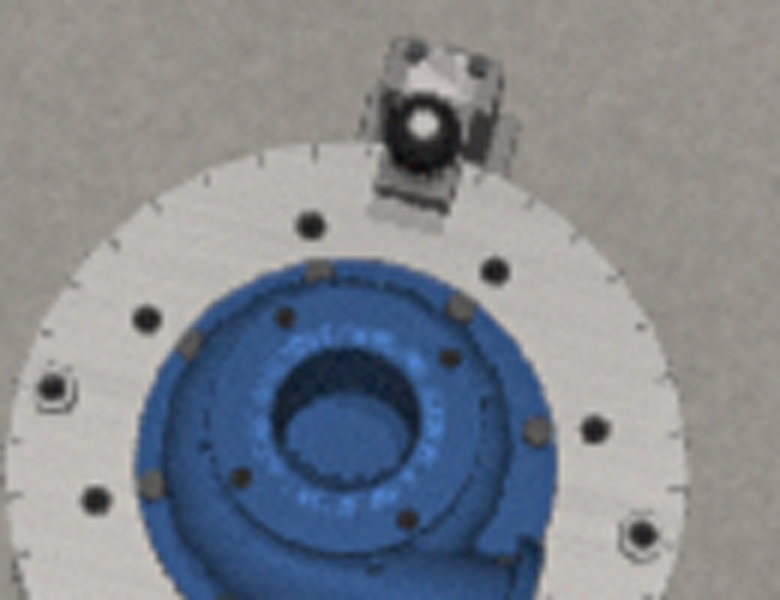

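```bash
cat > h.py <<'E'
import numpy as np
K={"side":(547.874,316.76,232.645),"top":(460.07,320.508,237.593)}
E={"side":np.array([[0.7531,-0.6577,-0.0198,-0.3977],[-0.42,-0.4574,-0.7838,0.2576],[0.5064,0.5985,-0.6207,1.1179]]),
"top":np.array([[0.0819,-0.9966,0.0044,-0.0755],[-0.9727,-0.0809,-0.2176,0.4895],[0.2172,0.0135,-0.976,1.1397]])}
def ray(n,u,v):
    f,cx,cy=K[n];R,t=E[n][:,:3],E[n][:,3]
    return -R.T@t, R.T@np.array([(u-cx)/f,(v-cy)/f,1])
def at(n,u,v,z):
    o,d=ray(n,u,v); return o+d*(z-o[2])/d[2]
def tri(a,b):
    o1,d1=ray("side",*a);o2,d2=ray("top",*b)
    s=np.linalg.lstsq(np.c_[d1,-d2],o2-o1,rcond=None)[0]
    p,q=o1+s[0]*d1,o2+s[1]*d2
    return (p+q)/2,np.linalg.norm(p-q)
def crop(x,y,k): return lambda X,Y:(x+(X+.5)/k-.5,y+(Y+.5)/k-.5)
def proj(n,p):
    c=E[n][:,:3]@p+E[n][:,3];f,cx,cy=K[n];return f*c[0]/c[2]+cx,f*c[1]/c[2]+cy
E
python3 - <<'E'
from h import *
np.set_printoptions(precision=4,suppress=True)
c1=crop(330,270,6);c2=crop(400,255,5.5);c3=crop(240,180,5);c4=crop(260,160,6)
def go(n,a,b,z): print(n,"side",at("side",*a,z),"top",at("top",*b,z),"tri",*tri(a,b))
go("mouth",c3(369,176),c4(346.5,419.5),.132)
go("knob",c3(600,116),c4(421,134),.113)
go("plate",c3(374,334),c4(347,468),.045)
print("rim top",at("top",*c2(203,184.5),.055))
print("rim side left",at("side",*c1(165,411),.055))
go("handle tip",c1(304,112),c2(297,156),.190)
print("handle bottom side",at("side",*c1(291,305),.118))
print("tip side lean", at("side",*c1(303,150),.18))
for n,p in(("teal",c2(191,440)),): print(n,at("top",*p,.05))
print("big tip",at("top",*c2(685,450),.28),tri(crop(330,270,6)(387,375),c2(685,450)))
E
```

```text
mouth side [ 0.4964 -0.0285  0.132 ] top [ 0.4962 -0.0267  0.132 ] tri [ 0.497  -0.0269  0.1307] 0.0011277767914958823
knob side [ 0.628 -0.048  0.113] top [ 0.6268 -0.0472  0.113 ] tri [ 0.6275 -0.0476  0.1128] 0.001361512135850267
plate side [ 0.4901 -0.0363  0.045 ] top [ 0.4954 -0.0267  0.045 ] tri [ 0.4979 -0.0266  0.0346] 0.0003945768202020426
rim top [ 0.3875 -0.3385  0.055 ]
rim side left [ 0.3599 -0.3149  0.055 ]
handle tip side [ 0.389  -0.3401  0.19  ] top [ 0.3846 -0.3432  0.19  ] tri [ 0.3848 -0.3426  0.1942] 0.0019218132598859674
handle bottom side [ 0.38   -0.3483  0.118 ]
tip side lean [ 0.3847 -0.3445  0.18  ]
teal [ 0.2719 -0.3375  0.05  ]
big tip [ 0.2757 -0.4604  0.28  ] (array([ 0.2774, -0.4681,  0.2642]), np.float64(0.002345394581702301))
```

Measured points agree with the given sizes: mouth (0.496,-0.0275), knob (0.627,-0.0475) so 132 mm apart, can and brush at (0.387,-0.340). Next I move over the table towards the brush.

```bash
cat >> h.py <<'E'
def rel(x,y,z):
    "world target -> shift in tool axes from measured pose; also current yaw of jaw axis"
    from rig import state
    from scipy.spatial.transform import Rotation as Ro
    s=state();w=s["ee_rot"];R=Ro.from_quat([w[1],w[2],w[3],w[0]]).as_matrix()
    d=R.T@(np.array([x,y,z])-s["tcp_pos"])
    print("t",s["time_s"],"tcp",np.round(s["tcp_pos"],4),"tool shift mm",np.round(d*1000,1),"yaw jaw",np.round(np.degrees(np.arctan2(R[1,1],R[0,1])),1),"zaxis",np.round(R[:,2],3),"F",np.round(s["force"],1),"open",round(s["opening"]*92,1),"q6",round(s["qpos"][5],2))
E
python3 -c "
from h import *
rel(.45,0,.30)"
```

```text
t 0.1 tcp [0.1693 0.4966 0.2261] tool shift mm [-426.  -379.4  -73.5] yaw jaw 71.2 zaxis [-0.001 -0.001 -1.   ] F [-1.  -0.1  0.3] open 92.0 q6 -0.15
```

>>> {"method": "play_rows", "body": {
  "series": [
    {"offset": [-0.035, -0.032, -0.0075], "angular": [0, 0, 0], "hand": -1},
    {"offset": [-0.035, -0.032, -0.0075], "angular": [0, 0, 0], "hand": -1},
    {"offset": [-0.035, -0.032, -0.0075], "angular": [0, 0, 0], "hand": -1},
    {"offset": [-0.035, -0.032, -0.0075], "angular": [0, 0, 0], "hand": -1},
    {"offset": [-0.035, -0.032, -0.0075], "angular": [0, 0, 0], "hand": -1},
    {"offset": [-0.035, -0.032, -0.0075], "angular": [0, 0, 0], "hand": -1},
    {"offset": [-0.035, -0.032, -0.0075], "angular": [0, 0, 0], "hand": -1},
    {"offset": [-0.035, -0.032, -0.0075], "angular": [0, 0, 0], "hand": -1},
    {"offset": [-0.035, -0.032, -0.0075], "angular": [0, 0, 0], "hand": -1},
    {"offset": [-0.035, -0.032, -0.0075], "angular": [0, 0, 0], "hand": -1}
  ]
}}

```text
time_s: 1.1
tcp_pos: [0.3978, 0.0791, 0.302]
ee_rot: [0.0, 0.164, 0.987, 0.0]
force: [1.2, -0.2, 0.2]
opening: 1.0
```

>>> {"method": "play_rows", "body": {
  "series": [
    {"offset": [-0.035, -0.032, 0], "angular": [0, 0, 8.4], "hand": -1},
    {"offset": [0, 0, 0], "angular": [0, 0, 8.4], "hand": -1},
    {"offset": [0, 0, 0], "angular": [0, 0, 8.4], "hand": -1},
    {"offset": [0, 0, 0], "angular": [0, 0, 8.4], "hand": -1},
    {"offset": [0, 0, 0], "angular": [0, 0, 8.4], "hand": -1},
    {"offset": [0, 0, 0], "angular": [0, 0, 8.4], "hand": -1},
    {"offset": [0, 0, 0], "angular": [0, 0, 8.4], "hand": -1},
    {"offset": [0, 0, 0], "angular": [0, 0, 8.4], "hand": -1},
    {"offset": [0, 0, 0], "angular": [0, 0, 8.4], "hand": -1},
    {"offset": [0, 0, 0], "angular": [0, 0, 8.4], "hand": -1}
  ]
}}

```text
time_s: 2.1
tcp_pos: [0.42, 0.0395, 0.3014]
ee_rot: [-0.0, 0.784, 0.621, -0.0]
force: [0.1, -0.3, -0.0]
opening: 0.999
```

>>> {"method": "play_rows", "body": {
  "series": [
    {"offset": [0, 0, 0], "angular": [0, 0, 8.4], "hand": -1},
    {"offset": [0, 0, 0], "angular": [0, 0, 8.4], "hand": -1},
    {"offset": [0, 0, 0], "angular": [0, 0, 8.4], "hand": -1},
    {"offset": [0, 0, 0], "angular": [0, 0, 7], "hand": -1},
    {"offset": [0, 0, 0], "angular": [0, 0, 0], "hand": -1},
    {"offset": [0, 0, 0], "angular": [0, 0, 0], "hand": -1}
  ]
}}

```text
time_s: 2.7
tcp_pos: [0.4201, 0.0395, 0.3015]
ee_rot: [-0.0, 0.923, 0.384, -0.0]
force: [0.1, -0.7, 0.6]
opening: 1.0
```

```bash
python3 -c "
from h import *
rel(.386,-.341,.25)"
```

```text
t 2.7 tcp [0.4201 0.0395 0.3015] tool shift mm [-293.8  244.2   51.5] yaw jaw -44.8 zaxis [-0.  0. -1.] F [ 0.1 -0.7  0.6] open 92.0 q6 0.69
```

>>> {"method": "play_rows", "body": {
  "series": [
    {"offset": [-0.0294, 0.0244, 0], "angular": [0, 0, 0], "hand": -1},
    {"offset": [-0.0294, 0.0244, 0], "angular": [0, 0, 0], "hand": -1},
    {"offset": [-0.0294, 0.0244, 0], "angular": [0, 0, 0], "hand": -1},
    {"offset": [-0.0294, 0.0244, 0], "angular": [0, 0, 0], "hand": -1},
    {"offset": [-0.0294, 0.0244, 0], "angular": [0, 0, 0], "hand": -1},
    {"offset": [-0.0294, 0.0244, 0], "angular": [0, 0, 0], "hand": -1},
    {"offset": [-0.0294, 0.0244, 0], "angular": [0, 0, 0], "hand": -1},
    {"offset": [-0.0294, 0.0244, 0], "angular": [0, 0, 0], "hand": -1},
    {"offset": [-0.0294, 0.0244, 0], "angular": [0, 0, 0], "hand": -1},
    {"offset": [-0.0294, 0.0244, 0], "angular": [0, 0, 0], "hand": -1}
  ]
}}

```text
time_s: 3.7
tcp_pos: [0.3842, -0.3425, 0.3016]
ee_rot: [-0.0, 0.923, 0.384, 0.0]
force: [0.8, 1.0, -0.1]
opening: 1.0
```

>>> {"method": "play_rows", "body": {
  "series": [
    {"offset": [0, 0, 0.02], "angular": [0, 0, 0], "hand": -1},
    {"offset": [0, 0, 0.03], "angular": [0, 0, 0], "hand": -1},
    {"offset": [0, 0, 0.02], "angular": [0, 0, 0], "hand": -1},
    {"offset": [0, 0, 0], "angular": [0, 0, 0], "hand": -1}
  ]
}}

```text
time_s: 4.1
tcp_pos: [0.3834, -0.3398, 0.2289]
ee_rot: [-0.003, 0.924, 0.383, -0.001]
force: [-0.1, 0.4, 0.1]
opening: 1.001
```

```bash
python3 -c "
from h import *
rel(.386,-.341,.135)
from rig import *
import cv2
for n in ('side','top'):
    c=capture(n)['pixels'];cv2.imwrite(f'pics/{n}1.png',c)
    x,y=(300,200) if n=='side' else (370,220)
    cv2.imwrite(f'pics/{n}1c.png',cv2.resize(c[y:y+180,x:x+180],None,fx=3.3,fy=3.3,interpolation=cv2.INTER_CUBIC))
"
```

```text
t 4.1 tcp [ 0.3834 -0.3398  0.2289] tool shift mm [ 0.9  3.3 93.9] yaw jaw -44.9 zaxis [-0.004  0.005 -1.   ] F [-0.1  0.4  0.1] open 92.1 q6 -0.09
```

View pics/side1c.png

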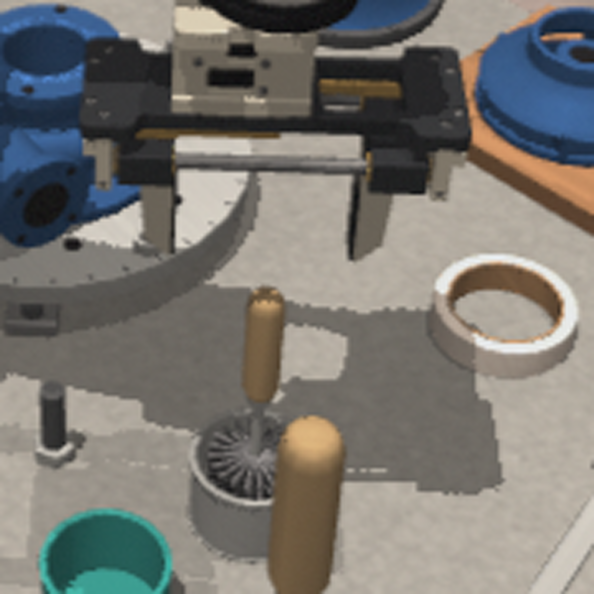

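View pics/top1c.png

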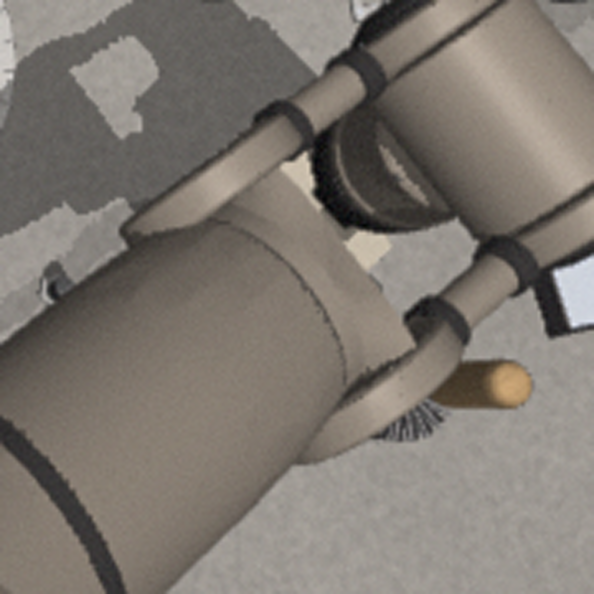

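The side picture shows the handle (crop 262,345) centred between the fingers (172 and 352). I descend and grip.

>>> {"method": "play_rows", "body": {
  "series": [
    {"offset": [0.001, 0.003, 0.01], "angular": [0, 0, 0], "hand": -1},
    {"offset": [0, 0, 0.02], "angular": [0, 0, 0], "hand": -1},
    {"offset": [0, 0, 0.02], "angular": [0, 0, 0], "hand": -1},
    {"offset": [0, 0, 0.02], "angular": [0, 0, 0], "hand": -1},
    {"offset": [0, 0, 0.015], "angular": [0, 0, 0], "hand": -1},
    {"offset": [0, 0, 0.008], "angular": [0, 0, 0], "hand": -1},
    {"offset": [0, 0, 0], "angular": [0, 0, 0], "hand": -1},
    {"offset": [0, 0, 0], "angular": [0, 0, 0], "hand": -1}
  ]
}}

```text
time_s: 5.0
tcp_pos: [0.3879, -0.3428, 0.1394]
ee_rot: [0.001, 0.924, 0.383, 0.0]
force: [0.3, 1.4, 0.4]
opening: 1.002
```

>>> {"method": "play_rows", "body": {
  "series": [
    {"offset": [0, 0, 0], "hand": 0.3, "angular": [0, 0, 0]},
    {"offset": [0, 0, 0], "hand": 0.6, "angular": [0, 0, 0]},
    {"offset": [0, 0, 0], "hand": 1, "angular": [0, 0, 0]},
    {"offset": [0, 0, 0], "hand": 1, "angular": [0, 0, 0]},
    {"offset": [0, 0, 0], "hand": 1, "angular": [0, 0, 0]},
    {"offset": [0, 0, 0], "hand": 1, "angular": [0, 0, 0]},
    {"offset": [0, 0, 0], "hand": 1, "angular": [0, 0, 0]},
    {"offset": [0, 0, 0], "hand": 1, "angular": [0, 0, 0]}
  ],
  "newtons": 30
}}

```text
time_s: 5.8
tcp_pos: [0.3874, -0.3424, 0.1387]
ee_rot: [-0.0, 0.924, 0.382, 0.0]
force: [0.1, 0.4, 0.2]
opening: 0.355
```

```bash
python3 -c "
from h import *
rel(.386,-.341,.135)
from rig import *
import cv2
for n in ('side','top'):
    c=capture(n)['pixels'];cv2.imwrite(f'pics/{n}2.png',c)
    x,y=(300,220) if n=='side' else (370,220)
    cv2.imwrite(f'pics/{n}2c.png',cv2.resize(c[y:y+180,x:x+180],None,fx=3.3,fy=3.3,interpolation=cv2.INTER_CUBIC))
"
```

```text
t 5.8 tcp [ 0.3874 -0.3424  0.1387] tool shift mm [-0.  -2.   3.7] yaw jaw -45.0 zaxis [ 0.  0. -1.] F [0.1 0.4 0.2] open 32.6 q6 -0.09
```

View pics/side2c.png

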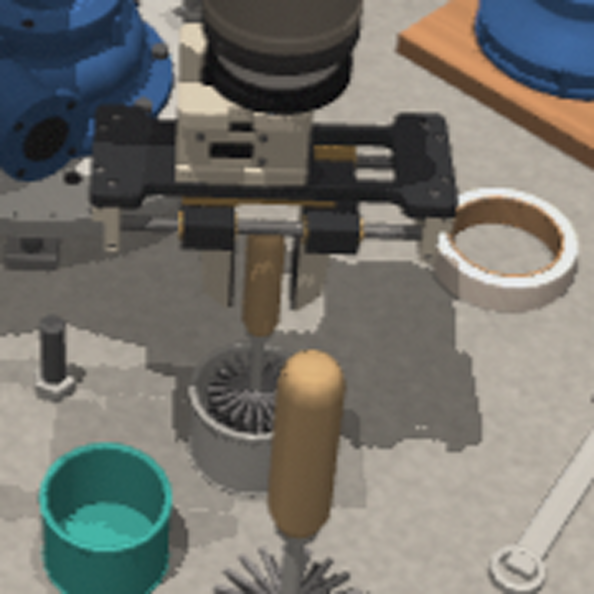

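The fingers are still closing, at 32.6 mm, with the handle centred between them. I keep closing.

>>> {"method": "play_rows", "body": {
  "series": [
    {"offset": [0, 0, 0], "hand": 1, "angular": [0, 0, 0]},
    {"offset": [0, 0, 0], "hand": 1, "angular": [0, 0, 0]},
    {"offset": [0, 0, 0], "hand": 1, "angular": [0, 0, 0]},
    {"offset": [0, 0, 0], "hand": 1, "angular": [0, 0, 0]},
    {"offset": [0, 0, 0], "hand": 1, "angular": [0, 0, 0]}
  ],
  "newtons": 30
}}

```text
time_s: 6.4
tcp_pos: [0.3874, -0.3423, 0.1386]
ee_rot: [-0.0, 0.924, 0.382, 0.0]
force: [0.2, 0.1, -1.6]
opening: 0.233
```

>>> {"method": "play_rows", "body": {
  "series": [
    {"offset": [0, 0, -0.01], "angular": [0, 0, 0], "hand": 1},
    {"offset": [0, 0, -0.02], "angular": [0, 0, 0], "hand": 1},
    {"offset": [0, 0, -0.03], "angular": [0, 0, 0], "hand": 1},
    {"offset": [0, 0, -0.03], "angular": [0, 0, 0], "hand": 1},
    {"offset": [0, 0, -0.03], "angular": [0, 0, 0], "hand": 1},
    {"offset": [0, 0, -0.03], "angular": [0, 0, 0], "hand": 1},
    {"offset": [0, 0, -0.03], "angular": [0, 0, 0], "hand": 1},
    {"offset": [0, 0, -0.02], "angular": [0, 0, 0], "hand": 1},
    {"offset": [0, 0, 0], "angular": [0, 0, 0], "hand": 1},
    {"offset": [0, 0, 0], "angular": [0, 0, 0], "hand": 1}
  ]
}}

```text
time_s: 7.4
tcp_pos: [0.3872, -0.3421, 0.3384]
ee_rot: [-0.0, 0.924, 0.382, -0.0]
force: [0.3, -0.6, -1.9]
opening: 0.233
```

```bash
python3 -c "
from h import *
rel(.4963,-.0275,.32)
from rig import *
import cv2
for n in ('side','top'):
    c=capture(n)['pixels'];cv2.imwrite(f'pics/{n}3.png',c)
    x,y=(280,140) if n=='side' else (370,220)
    cv2.imwrite(f'pics/{n}3c.png',cv2.resize(c[y:y+240,x:x+240],None,fx=2.5,fy=2.5,interpolation=cv2.INTER_CUBIC))
"
```

```text
t 7.4 tcp [ 0.3872 -0.3421  0.3384] tool shift mm [ 299.5 -145.5   18.4] yaw jaw -45.0 zaxis [-0.  0. -1.] F [ 0.3 -0.6 -1.9] open 21.5 q6 -0.09
```

View pics/side3c.png

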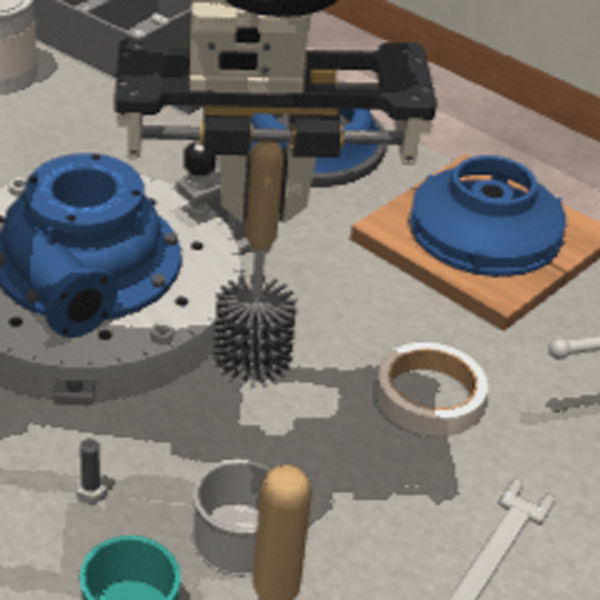

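View pics/top3c.png

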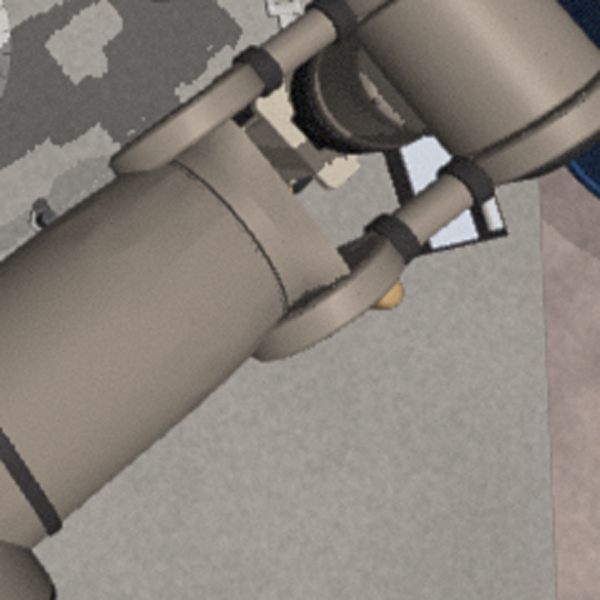

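Lifted, and the can (crop 240,515) is empty. I check the held brush's tilt by comparing projections with the picture.

```bash
python3 -c "
from h import *
c=crop(280,140,2.5)
for z in (.3384+.053,.3384-.012,.26,.2037+.06,.2037): 
  u,v=proj('side',np.array([.3872,-.3421,z])); print(z,(u-280+.5)*2.5,(v-140+.5)*2.5)
import cv2
im=cv2.imread('pics/side3.png')
cv2.imwrite('pics/c5.png',cv2.resize(im[190:300,350:410],None,fx=5.4,fy=5.4,interpolation=cv2.INTER_CUBIC))
c=cv2.imread('pics/side3.png')
u,v=proj('side',np.array([.3872,-.3421,.2037])); print((u-350+.5)*5.4,(v-190+.5)*5.4)
u,v=proj('side',np.array([.3872,-.3421,.2037+.114])); print((u-350+.5)*5.4,(v-190+.5)*5.4)
"
```

```text
0.39139999999999997 268.8882683929761 145.38564320615194
0.32639999999999997 263.01218244717603 226.24581233244703
0.26 257.5260470013252 301.7399157361504
0.2637 257.81916792443184 297.70631111642814
0.2037 253.2348700574414 360.7903272913659
168.98731932407347 509.30710694935027
188.49270146231234 240.8956995739417
```

View pics/c5.png

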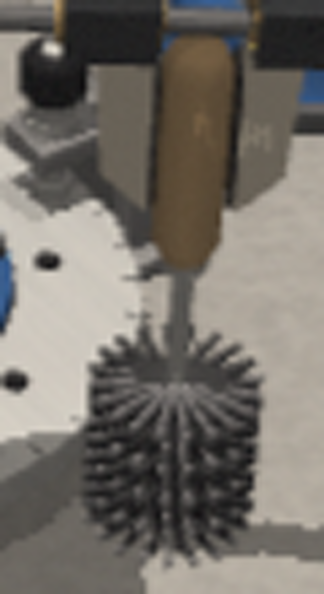

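The held brush lies on the projected axis to within about a pixel, so it is upright. I move over the mouth.

>>> {"method": "play_rows", "body": {
  "series": [
    {"offset": [0.015, -0.0075, 0], "angular": [0, 0, 0], "hand": 1},
    {"offset": [0.03, -0.0145, 0], "angular": [0, 0, 0], "hand": 1},
    {"offset": [0.035, -0.017, 0], "angular": [0, 0, 0], "hand": 1},
    {"offset": [0.035, -0.017, 0], "angular": [0, 0, 0], "hand": 1},
    {"offset": [0.035, -0.017, 0], "angular": [0, 0, 0], "hand": 1},
    {"offset": [0.035, -0.017, 0], "angular": [0, 0, 0], "hand": 1},
    {"offset": [0.035, -0.017, 0], "angular": [0, 0, 0], "hand": 1},
    {"offset": [0.035, -0.017, 0], "angular": [0, 0, 0], "hand": 1},
    {"offset": [0.03, -0.0145, 0], "angular": [0, 0, 0], "hand": 1},
    {"offset": [0.0145, -0.0065, 0], "angular": [0, 0, 0], "hand": 1}
  ]
}}

```text
time_s: 8.5
tcp_pos: [0.4967, -0.0245, 0.3378]
ee_rot: [-0.001, 0.923, 0.384, -0.0]
force: [0.2, -0.9, -1.4]
opening: 0.234
```

>>> {"method": "play_rows", "body": {
  "series": [
    {"offset": [0, 0, 0.02], "angular": [0, 0, 0], "hand": 1},
    {"offset": [0, 0, 0], "angular": [0, 0, 0], "hand": 1},
    {"offset": [0, 0, 0], "angular": [0, 0, 0], "hand": 1}
  ]
}}

```text
time_s: 8.8
tcp_pos: [0.4963, -0.0276, 0.3183]
ee_rot: [-0.001, 0.924, 0.383, -0.001]
force: [-0.5, -0.1, -1.7]
opening: 0.231
```

```bash
python3 -c "
from h import *
rel(.4963,-.0275,.2)
from rig import *
import cv2
for n in ('side','top'):
    c=capture(n)['pixels'];cv2.imwrite(f'pics/{n}4.png',c)
    x,y=(230,100) if n=='side' else (230,120)
    cv2.imwrite(f'pics/{n}4c.png',cv2.resize(c[y:y+180,x:x+180],None,fx=3.3,fy=3.3,interpolation=cv2.INTER_CUBIC))
"
```

```text
t 8.8 tcp [ 0.4963 -0.0276  0.3183] tool shift mm [2.000e-01 1.000e-01 1.183e+02] yaw jaw -45.0 zaxis [-0.002  0.001 -1.   ] F [-0.5 -0.1 -1.7] open 21.3 q6 0.58
```

View pics/side4c.png

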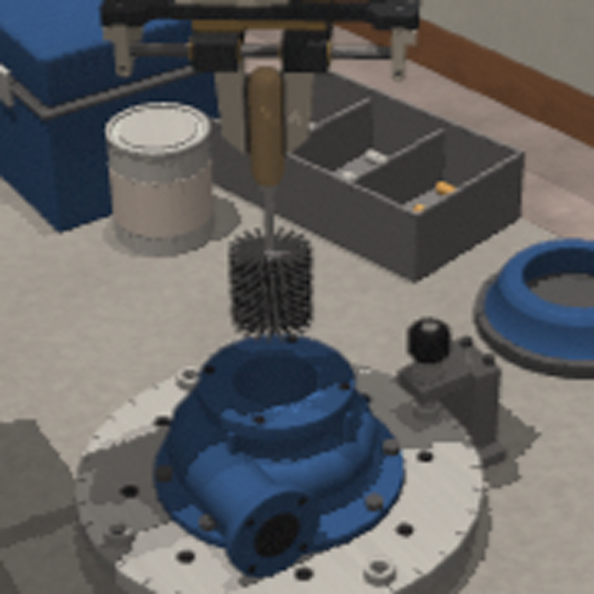

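View pics/top4c.png

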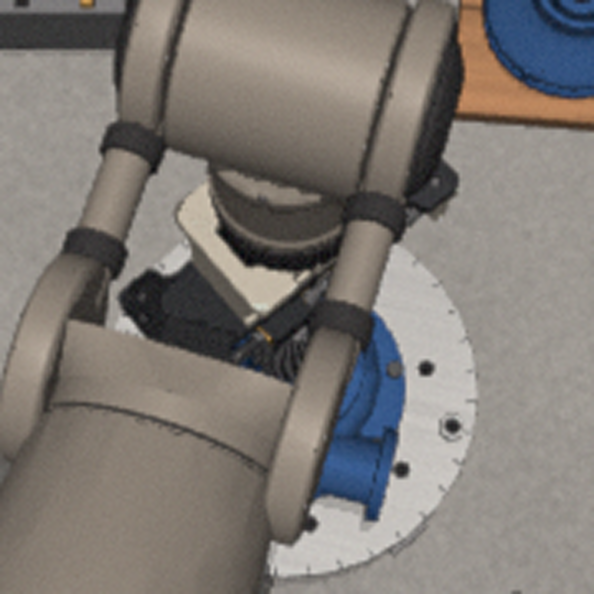

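The brush head (crop 270,285) hangs over the mouth (275,375). I descend in two stages, watching the force.

>>> {"method": "play_rows", "body": {
  "series": [
    {"offset": [0, 0, 0.02], "angular": [0, 0, 0], "hand": 1},
    {"offset": [0, 0, 0.02], "angular": [0, 0, 0], "hand": 1},
    {"offset": [0, 0, 0.015], "angular": [0, 0, 0], "hand": 1},
    {"offset": [0, 0, 0.015], "angular": [0, 0, 0], "hand": 1},
    {"offset": [0, 0, 0], "angular": [0, 0, 0], "hand": 1}
  ]
}}

```text
time_s: 9.4
tcp_pos: [0.496, -0.0284, 0.2476]
ee_rot: [-0.001, 0.924, 0.382, -0.001]
force: [-0.2, -0.2, -1.7]
opening: 0.234
```

```bash
python3 -c "
from h import *
rel(.4963,-.0275,.2)
from rig import *
import cv2
for n in ('side',):
    c=capture(n)['pixels'];cv2.imwrite(f'pics/{n}5.png',c)
    x,y=(250,130)
    cv2.imwrite(f'pics/{n}5c.png',cv2.resize(c[y:y+120,x:x+120],None,fx=5,fy=5,interpolation=cv2.INTER_CUBIC))
"
```

```text
t 9.4 tcp [ 0.496  -0.0284  0.2476] tool shift mm [ 0.9 -0.3 47.6] yaw jaw -45.1 zaxis [-0.003  0.001 -1.   ] F [-0.2 -0.2 -1.7] open 21.5 q6 0.58
```

View pics/side5c.png

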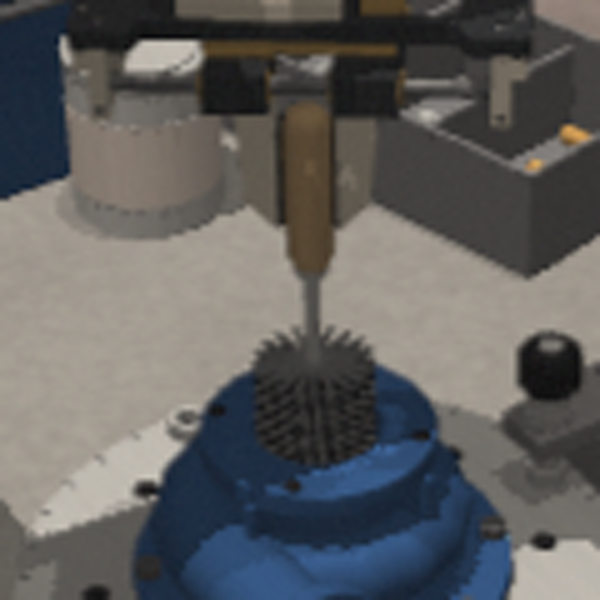

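The head is entering the bore centred, and the force is unchanged.

>>> {"method": "play_rows", "body": {
  "series": [
    {"offset": [0.001, 0, 0.01], "angular": [0, 0, 0], "hand": 1},
    {"offset": [0, 0, 0.01], "angular": [0, 0, 0], "hand": 1},
    {"offset": [0, 0, 0.01], "angular": [0, 0, 0], "hand": 1},
    {"offset": [0, 0, 0.01], "angular": [0, 0, 0], "hand": 1},
    {"offset": [0, 0, 0.008], "angular": [0, 0, 0], "hand": 1},
    {"offset": [0, 0, 0], "angular": [0, 0, 0], "hand": 1},
    {"offset": [0, 0, 0], "angular": [0, 0, 0], "hand": 1},
    {"offset": [0, 0, 0], "angular": [0, 0, 0], "hand": 1}
  ]
}}

```text
time_s: 10.25
tcp_pos: [0.4979, -0.0275, 0.2011]
ee_rot: [0.0, 0.924, 0.382, 0.0]
force: [0.4, 0.0, -2.1]
opening: 0.233
```

```bash
python3 -c "
from h import *
rel(.4963,-.0275,.2)
from rig import *
import cv2
for n in ('side',):
    c=capture(n)['pixels'];cv2.imwrite(f'pics/{n}6.png',c)
    x,y=(250,130)
    cv2.imwrite(f'pics/{n}6c.png',cv2.resize(c[y:y+120,x:x+120],None,fx=5,fy=5,interpolation=cv2.INTER_CUBIC))
c=crop(250,130,5)
for z in (.188,.106,.06):
  u,v=proj('side',np.array([.4963,-.0275,.2-.1347+z])); print(z,(u-250+.5)*5,(v-130+.5)*5)
"
```

```text
t 10.25 tcp [ 0.4979 -0.0275  0.2011] tool shift mm [-1.2 -1.1  1.1] yaw jaw -45.0 zaxis [ 0.001 -0.    -1.   ] F [ 0.4  0.  -2.1] open 21.4 q6 0.58
0.188 311.4047113787322 202.263678998969
0.106 315.98956021559815 356.316664624881
0.06 318.4012784452153 437.3514832155348
```

View pics/side6c.png

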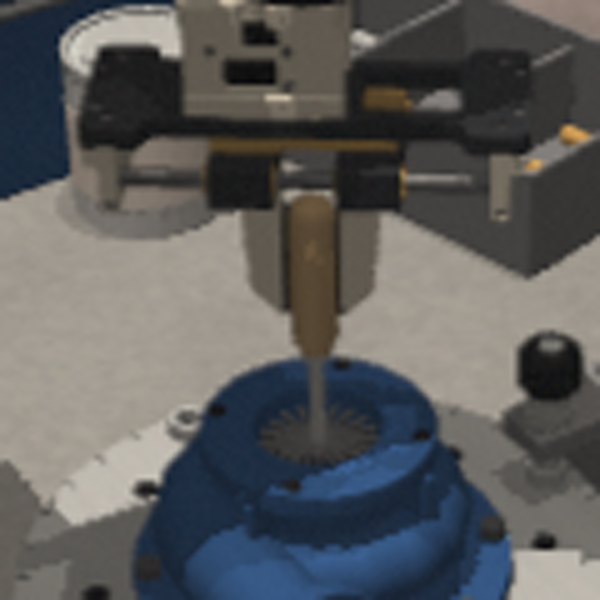

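Foot estimate is z about 0.066 (needs below 0.077) and the head is fully down in the bore. Another 3 mm, then up, down again and out.

>>> {"method": "play_rows", "body": {
  "series": [
    {"offset": [-0.001, -0.001, 0.003], "angular": [0, 0, 0], "hand": 1},
    {"offset": [0, 0, 0], "angular": [0, 0, 0], "hand": 1},
    {"offset": [0, 0, -0.01], "angular": [0, 0, 0], "hand": 1},
    {"offset": [0, 0, -0.01], "angular": [0, 0, 0], "hand": 1},
    {"offset": [0, 0, -0.01], "angular": [0, 0, 0], "hand": 1},
    {"offset": [0, 0, -0.01], "angular": [0, 0, 0], "hand": 1},
    {"offset": [0, 0, -0.01], "angular": [0, 0, 0], "hand": 1},
    {"offset": [0, 0, 0], "angular": [0, 0, 0], "hand": 1},
    {"offset": [0, 0, 0], "angular": [0, 0, 0], "hand": 1},
    {"offset": [0, 0, 0], "angular": [0, 0, 0], "hand": 1}
  ]
}}

```text
time_s: 11.3
tcp_pos: [0.4959, -0.0274, 0.2472]
ee_rot: [-0.0, 0.924, 0.382, -0.0]
force: [0.0, 0.6, -1.4]
opening: 0.234
```

```bash
python3 -c "
from h import *
rel(.4963,-.0275,.198)
from rig import *
import cv2
for n in ('side',):
    c=capture(n)['pixels'];cv2.imwrite(f'pics/{n}7.png',c)
    x,y=(250,130)
    cv2.imwrite(f'pics/{n}7c.png',cv2.resize(c[y:y+120,x:x+120],None,fx=5,fy=5,interpolation=cv2.INTER_CUBIC))
"
```

```text
t 11.3 tcp [ 0.4959 -0.0274  0.2472] tool shift mm [ 0.2  0.4 49.2] yaw jaw -45.0 zaxis [-0.001  0.    -1.   ] F [ 0.   0.6 -1.4] open 21.5 q6 0.58
```

View pics/side7c.png

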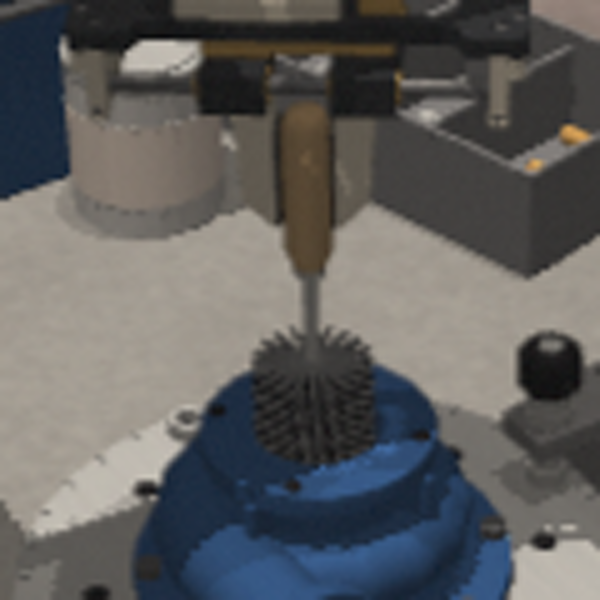

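Over half of the head is out (crop 312,400), with the foot about 20 mm below the mouth. Second pass.

>>> {"method": "play_rows", "body": {
  "series": [
    {"offset": [0, 0, 0.01], "angular": [0, 0, 0], "hand": 1},
    {"offset": [0, 0, 0.01], "angular": [0, 0, 0], "hand": 1},
    {"offset": [0, 0, 0.01], "angular": [0, 0, 0], "hand": 1},
    {"offset": [0, 0, 0.01], "angular": [0, 0, 0], "hand": 1},
    {"offset": [0, 0, 0.01], "angular": [0, 0, 0], "hand": 1},
    {"offset": [0, 0, 0], "angular": [0, 0, 0], "hand": 1},
    {"offset": [0, 0, 0], "angular": [0, 0, 0], "hand": 1},
    {"offset": [0, 0, 0], "angular": [0, 0, 0], "hand": 1}
  ]
}}

```text
time_s: 12.15
tcp_pos: [0.4965, -0.0275, 0.1981]
ee_rot: [0.0, 0.924, 0.382, 0.0]
force: [-0.2, 0.7, -1.5]
opening: 0.235
```

>>> {"method": "play_rows", "body": {
  "series": [
    {"offset": [0, 0, -0.01], "angular": [0, 0, 0], "hand": 1},
    {"offset": [0, 0, -0.01], "angular": [0, 0, 0], "hand": 1},
    {"offset": [0, 0, -0.01], "angular": [0, 0, 0], "hand": 1},
    {"offset": [0, 0, -0.01], "angular": [0, 0, 0], "hand": 1},
    {"offset": [0, 0, -0.02], "angular": [0, 0, 0], "hand": 1},
    {"offset": [0, 0, -0.02], "angular": [0, 0, 0], "hand": 1},
    {"offset": [0, 0, -0.03], "angular": [0, 0, 0], "hand": 1},
    {"offset": [0, 0, -0.03], "angular": [0, 0, 0], "hand": 1},
    {"offset": [0, 0, 0], "angular": [0, 0, 0], "hand": 1}
  ]
}}

```text
time_s: 13.05
tcp_pos: [0.4977, -0.0277, 0.3427]
ee_rot: [0.003, 0.924, 0.382, 0.004]
force: [1.5, -0.3, -2.3]
opening: 0.229
```

```bash
python3 -c "
from h import *
rel(.3872,-.340,.338)
from rig import *
import cv2
c=capture('side')['pixels'];cv2.imwrite('pics/side8.png',c)
t=capture('top')['pixels'];cv2.imwrite('pics/top8.png',t)
cv2.imwrite('pics/side8c.png',cv2.resize(c[320:380,340:420],None,fx=8,fy=8,interpolation=cv2.INTER_CUBIC))
cv2.imwrite('pics/top8c.png',cv2.resize(t[255:325,400:480],None,fx=8,fy=8,interpolation=cv2.INTER_CUBIC))
"
```

```text
t 13.05 tcp [ 0.4977 -0.0277  0.3427] tool shift mm [-298.9  142.8    4.2] yaw jaw -45.0 zaxis [ 0.009 -0.002 -1.   ] F [ 1.5 -0.3 -2.3] open 21.1 q6 0.58
```

View pics/side8.png

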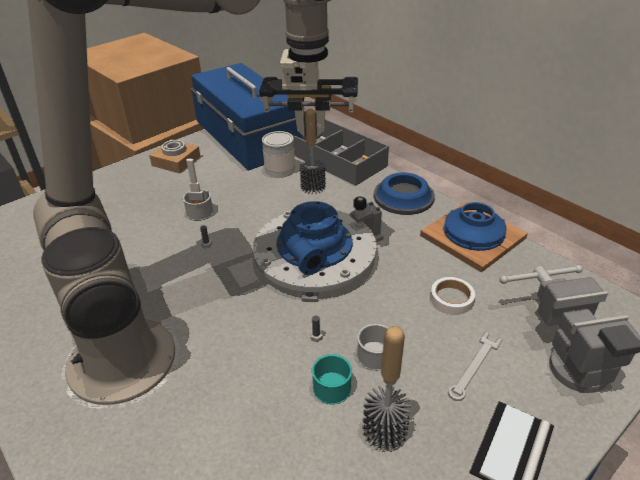

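View pics/top8c.png

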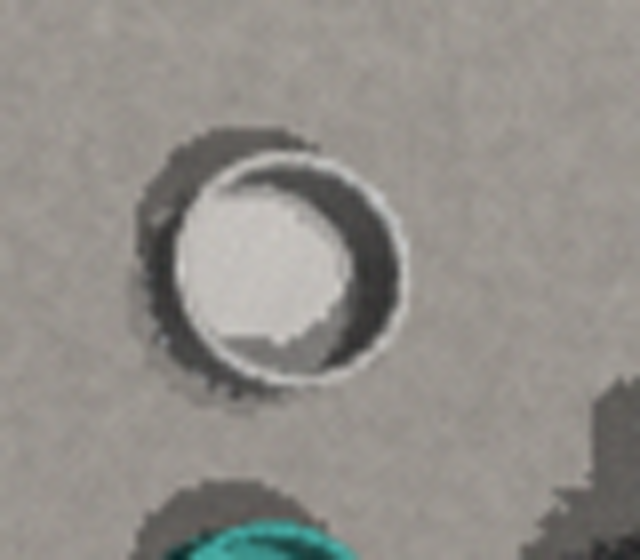

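View pics/side8c.png

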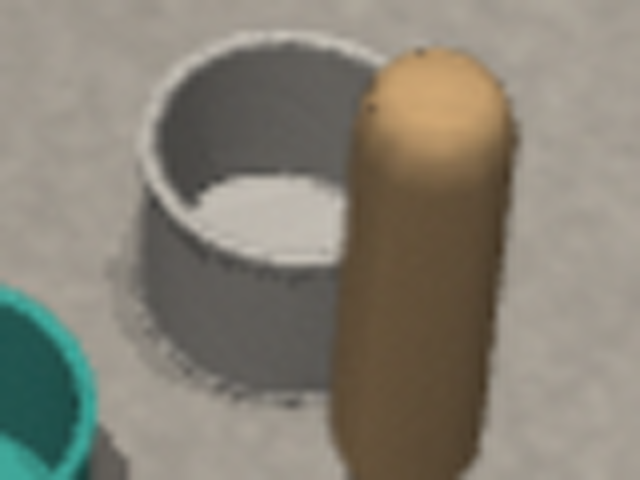

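The can is unobstructed from above now, rim centre at top crop (292,268). I re-measure it.

```bash
python3 -c "
from h import *
c=crop(400,255,8); print(at('top',*c(292,268),.055), at('side',*crop(340,320,8)(139,150),.055)+np.array([.0275,-.024,0]))
rel(.387,-.339,.338)
"
```

```text
[ 0.38755194 -0.33741082  0.055     ] [ 0.386754   -0.33914877  0.055     ]
t 13.15 tcp [ 0.4962 -0.0274  0.3384] tool shift mm [-297.4  143.3    0.3] yaw jaw -45.0 zaxis [ 0.001 -0.    -1.   ] F [ 0.1 -0.1 -1.8] open 21.3 q6 0.58
```

>>> {"method": "play_rows", "body": {
  "series": [
    {"offset": [-0.015, 0.007, 0], "angular": [0, 0, 0], "hand": 1},
    {"offset": [-0.03, 0.0145, 0], "angular": [0, 0, 0], "hand": 1},
    {"offset": [-0.035, 0.017, 0], "angular": [0, 0, 0], "hand": 1},
    {"offset": [-0.035, 0.017, 0], "angular": [0, 0, 0], "hand": 1},
    {"offset": [-0.035, 0.017, 0], "angular": [0, 0, 0], "hand": 1},
    {"offset": [-0.035, 0.017, 0], "angular": [0, 0, 0], "hand": 1},
    {"offset": [-0.035, 0.017, 0], "angular": [0, 0, 0], "hand": 1},
    {"offset": [-0.035, 0.017, 0], "angular": [0, 0, 0], "hand": 1},
    {"offset": [-0.03, 0.0135, 0], "angular": [0, 0, 0], "hand": 1},
    {"offset": [-0.0125, 0.0065, 0], "angular": [0, 0, 0], "hand": 1}
  ]
}}

```text
time_s: 14.15
tcp_pos: [0.3854, -0.3412, 0.336]
ee_rot: [-0.001, 0.925, 0.381, -0.001]
force: [0.4, -0.1, -1.8]
opening: 0.234
```

>>> {"method": "play_rows", "body": {
  "series": [
    {"offset": [0, 0, 0.02], "angular": [0, 0, 0], "hand": 1},
    {"offset": [0, 0, 0.03], "angular": [0, 0, 0], "hand": 1},
    {"offset": [0, 0, 0.03], "angular": [0, 0, 0], "hand": 1},
    {"offset": [0, 0, 0.02], "angular": [0, 0, 0], "hand": 1},
    {"offset": [0, 0, 0.02], "angular": [0, 0, 0], "hand": 1},
    {"offset": [0, 0, 0], "angular": [0, 0, 0], "hand": 1},
    {"offset": [0, 0, 0], "angular": [0, 0, 0], "hand": 1}
  ]
}}

```text
time_s: 14.85
tcp_pos: [0.3872, -0.3387, 0.2176]
ee_rot: [-0.001, 0.924, 0.383, -0.0]
force: [-0.4, 0.4, -1.4]
opening: 0.237
```

```bash
python3 -c "
from h import *
rel(.387,-.339,.139)
from rig import *
import cv2
c=capture('side')['pixels'];cv2.imwrite('pics/side9.png',c)
cv2.imwrite('pics/side9c.png',cv2.resize(c[260:380,320:440],None,fx=5,fy=5,interpolation=cv2.INTER_CUBIC))
"
```

```text
t 14.85 tcp [ 0.3872 -0.3387  0.2176] tool shift mm [-0.4  0.2 78.6] yaw jaw -45.0 zaxis [-0.001  0.001 -1.   ] F [-0.4  0.4 -1.4] open 21.8 q6 -0.08
```

View pics/side9c.png

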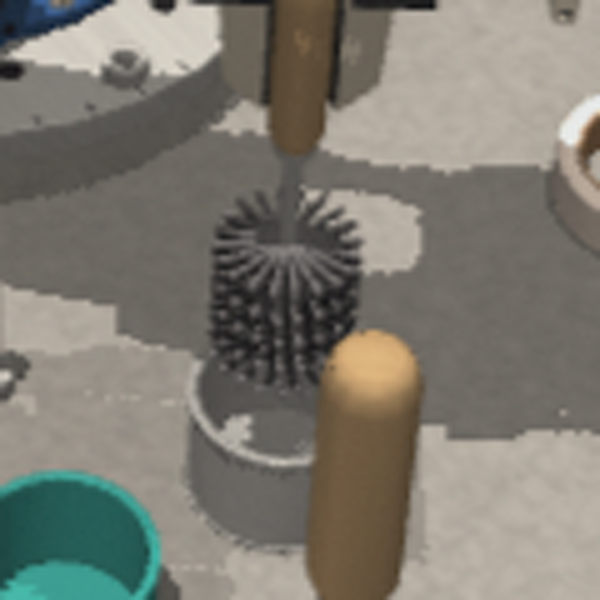

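The head (crop 285,300) is over the can. I lower it.

>>> {"method": "play_rows", "body": {
  "series": [
    {"offset": [0, 0, 0.01], "angular": [0, 0, 0], "hand": 1},
    {"offset": [0, 0, 0.015], "angular": [0, 0, 0], "hand": 1},
    {"offset": [0, 0, 0.015], "angular": [0, 0, 0], "hand": 1},
    {"offset": [0, 0, 0.015], "angular": [0, 0, 0], "hand": 1},
    {"offset": [0, 0, 0.012], "angular": [0, 0, 0], "hand": 1},
    {"offset": [0, 0, 0.008], "angular": [0, 0, 0], "hand": 1},
    {"offset": [0, 0, 0], "angular": [0, 0, 0], "hand": 1},
    {"offset": [0, 0, 0], "angular": [0, 0, 0], "hand": 1},
    {"offset": [0, 0, 0], "angular": [0, 0, 0], "hand": 1}
  ]
}}

```text
time_s: 15.8
tcp_pos: [0.3874, -0.3396, 0.1434]
ee_rot: [0.001, 0.924, 0.382, 0.0]
force: [-0.4, -0.9, -0.7]
opening: 0.235
```

```bash
python3 -c "
from h import *
rel(.387,-.339,.139)
from rig import *
import cv2
c=capture('side')['pixels'];cv2.imwrite('pics/side10.png',c)
cv2.imwrite('pics/side10c.png',cv2.resize(c[260:380,320:440],None,fx=5,fy=5,interpolation=cv2.INTER_CUBIC))
"
```

```text
t 15.8 tcp [ 0.3874 -0.3396  0.1434] tool shift mm [ 0.1 -0.7  4.4] yaw jaw -45.0 zaxis [ 0.001 -0.001 -1.   ] F [-0.4 -0.9 -0.7] open 21.6 q6 -0.08
```

View pics/side10c.png

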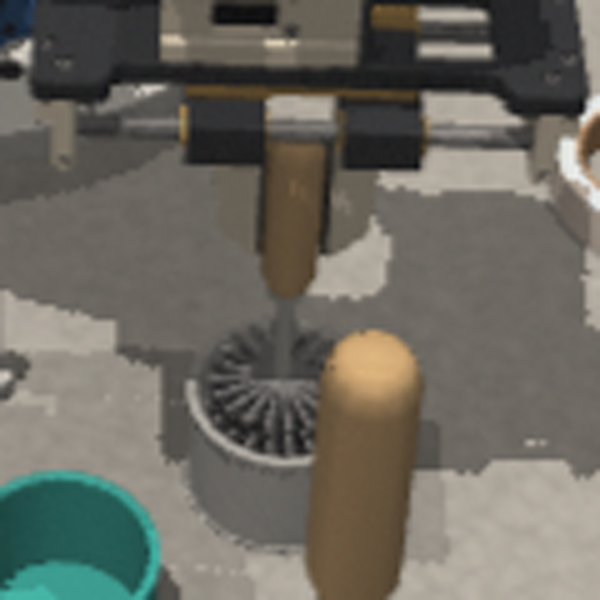

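The head is in the can with about 4 mm to the floor.

>>> {"method": "play_rows", "body": {
  "series": [
    {"offset": [0, 0, 0.002], "angular": [0, 0, 0], "hand": 1},
    {"offset": [0, 0, 0.002], "angular": [0, 0, 0], "hand": 1},
    {"offset": [0, 0, 0], "angular": [0, 0, 0], "hand": 1},
    {"offset": [0, 0, 0], "angular": [0, 0, 0], "hand": 1},
    {"offset": [0, 0, 0], "angular": [0, 0, 0], "hand": 1}
  ]
}}

```text
time_s: 16.35
tcp_pos: [0.3871, -0.3392, 0.1386]
ee_rot: [-0.0, 0.924, 0.382, 0.0]
force: [0.6, 0.5, -1.5]
opening: 0.233
```

```bash
python3 -c "
from h import *
rel(.387,-.339,.139)"
```

```text
t 16.35 tcp [ 0.3871 -0.3392  0.1386] tool shift mm [ 0.1 -0.2 -0.4] yaw jaw -45.0 zaxis [-0.  0. -1.] F [ 0.6  0.5 -1.5] open 21.5 q6 -0.08
```

It is at the same height as when gripped. I release slowly.

>>> {"method": "play_rows", "body": {
  "series": [
    {"offset": [0, 0, 0], "hand": 0.5, "angular": [0, 0, 0]},
    {"offset": [0, 0, 0], "hand": 0.4, "angular": [0, 0, 0]},
    {"offset": [0, 0, 0], "hand": 0.2, "angular": [0, 0, 0]},
    {"offset": [0, 0, 0], "hand": -0.2, "angular": [0, 0, 0]},
    {"offset": [0, 0, 0], "hand": -0.5, "angular": [0, 0, 0]},
    {"offset": [0, 0, 0], "hand": -1, "angular": [0, 0, 0]},
    {"offset": [0, 0, 0], "hand": -1, "angular": [0, 0, 0]},
    {"offset": [0, 0, 0], "hand": -1, "angular": [0, 0, 0]},
    {"offset": [0, 0, 0], "hand": -1, "angular": [0, 0, 0]},
    {"offset": [0, 0, 0], "hand": -1, "angular": [0, 0, 0]}
  ]
}}

```text
time_s: 17.35
tcp_pos: [0.3871, -0.3392, 0.1387]
ee_rot: [-0.0, 0.924, 0.382, 0.0]
force: [-0.2, 0.3, 1.2]
opening: 0.947
```

```bash
python3 -c "
from h import *
rel(.387,-.339,.139)
from rig import *
import cv2
c=capture('side')['pixels'];cv2.imwrite('pics/side11.png',c)
cv2.imwrite('pics/side11c.png',cv2.resize(c[260:380,320:440],None,fx=5,fy=5,interpolation=cv2.INTER_CUBIC))
"
```

```text
t 17.35 tcp [ 0.3871 -0.3392  0.1387] tool shift mm [ 0.1 -0.2 -0.3] yaw jaw -45.0 zaxis [ 0.  0. -1.] F [-0.2  0.3  1.2] open 87.2 q6 -0.08
```

View pics/side11c.png

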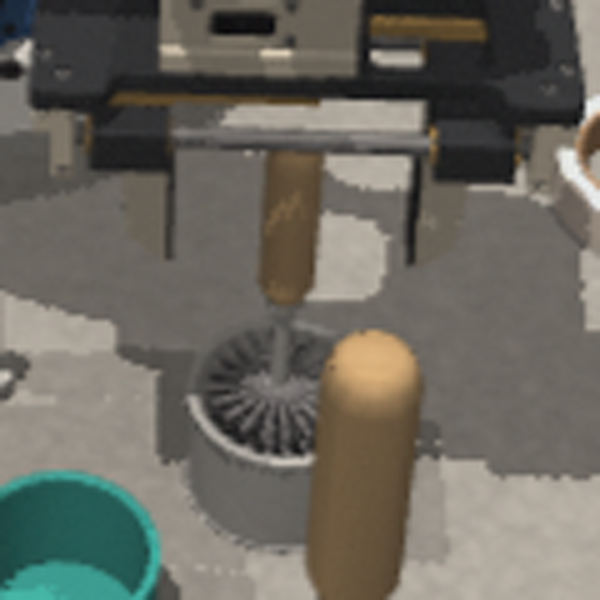

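The brush stands in the can, free of the open fingers. I go straight up, then over to the knob.

>>> {"method": "play_rows", "body": {
  "series": [
    {"offset": [0, 0, -0.01], "angular": [0, 0, 0], "hand": -1},
    {"offset": [0, 0, -0.02], "angular": [0, 0, 0], "hand": -1},
    {"offset": [0, 0, -0.03], "angular": [0, 0, 0], "hand": -1},
    {"offset": [0, 0, -0.04], "angular": [0, 0, 0], "hand": -1},
    {"offset": [0, 0, -0.04], "angular": [0, 0, 0], "hand": -1},
    {"offset": [0, 0, 0], "angular": [0, 0, 0], "hand": -1},
    {"offset": [0, 0, 0], "angular": [0, 0, 0], "hand": -1}
  ]
}}

```text
time_s: 18.1
tcp_pos: [0.3873, -0.3394, 0.28]
ee_rot: [0.001, 0.924, 0.382, 0.0]
force: [-0.2, 0.1, -0.2]
opening: 1.002
```

```bash
python3 -c "
from h import *
rel(.6273,-.0475,.28)
from rig import *
import cv2
c=capture('side')['pixels'];cv2.imwrite('pics/side12.png',c)
cv2.imwrite('pics/side12c.png',cv2.resize(c[260:380,320:440],None,fx=5,fy=5,interpolation=cv2.INTER_CUBIC))
"
```

```text
t 18.1 tcp [ 0.3873 -0.3394  0.28  ] tool shift mm [ 3.761e+02 -3.690e+01 -1.000e-01] yaw jaw -45.0 zaxis [ 0.002 -0.002 -1.   ] F [-0.2  0.1 -0.2] open 92.2 q6 -0.08
```

View pics/side12c.png

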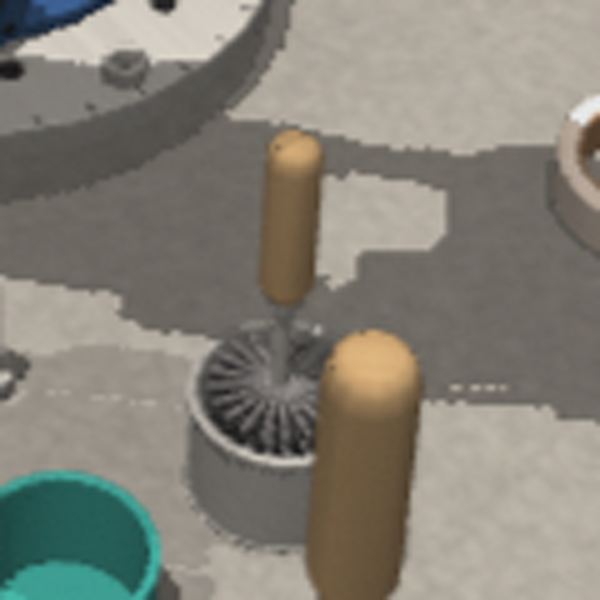

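The brush is upright in its can. On to the knob.

>>> {"method": "play_rows", "body": {
  "series": [
    {"offset": [0.02, -0.002, 0], "angular": [0, 0, 0], "hand": -1},
    {"offset": [0.042, -0.004, 0], "angular": [0, 0, 0], "hand": -1},
    {"offset": [0.042, -0.004, 0], "angular": [0, 0, 0], "hand": -1},
    {"offset": [0.042, -0.004, 0], "angular": [0, 0, 0], "hand": -1},
    {"offset": [0.042, -0.004, 0], "angular": [0, 0, 0], "hand": -1},
    {"offset": [0.042, -0.004, 0], "angular": [0, 0, 0], "hand": -1},
    {"offset": [0.042, -0.004, 0], "angular": [0, 0, 0], "hand": -1},
    {"offset": [0.042, -0.004, 0], "angular": [0, 0, 0], "hand": -1},
    {"offset": [0.042, -0.004, 0], "angular": [0, 0, 0], "hand": -1},
    {"offset": [0.02, -0.003, 0], "angular": [0, 0, 0], "hand": -1}
  ]
}}

```text
time_s: 19.15
tcp_pos: [0.6279, -0.0442, 0.2763]
ee_rot: [-0.001, 0.924, 0.384, -0.001]
force: [-0.2, -1.0, 0.0]
opening: 0.996
```

>>> {"method": "play_rows", "body": {
  "series": [
    {"offset": [0, 0, 0], "angular": [0, 0, 8], "hand": -1},
    {"offset": [0, 0, 0], "angular": [0, 0, 8], "hand": -1},
    {"offset": [0, 0, 0], "angular": [0, 0, 8], "hand": -1},
    {"offset": [0, 0, 0], "angular": [0, 0, 8], "hand": -1},
    {"offset": [0, 0, 0], "angular": [0, 0, 8], "hand": -1},
    {"offset": [0, 0, 0], "angular": [0, 0, 8], "hand": -1},
    {"offset": [0, 0, 0], "angular": [0, 0, 6], "hand": -1},
    {"offset": [0, 0, 0], "angular": [0, 0, 0], "hand": -1},
    {"offset": [0, 0, 0], "angular": [0, 0, 0], "hand": -1}
  ]
}}

```text
time_s: 20.05
tcp_pos: [0.6266, -0.0473, 0.2775]
ee_rot: [-0.0, 0.997, -0.077, -0.001]
force: [-0.9, -0.2, 0.0]
opening: 1.001
```

```bash
python3 -c "
from h import *
rel(.6273,-.0475,.094)
"
```

```text
t 20.05 tcp [ 0.6266 -0.0473  0.2775] tool shift mm [  1.1   0.2 183.5] yaw jaw -98.9 zaxis [-0.002  0.001 -1.   ] F [-0.9 -0.2  0. ] open 92.1 q6 1.53
```

>>> {"method": "play_rows", "body": {
  "series": [
    {"offset": [0.001, 0, 0.015], "angular": [0, 0, 0], "hand": -1},
    {"offset": [0, 0, 0.025], "angular": [0, 0, 0], "hand": -1},
    {"offset": [0, 0, 0.03], "angular": [0, 0, 0], "hand": -1},
    {"offset": [0, 0, 0.03], "angular": [0, 0, 0], "hand": -1},
    {"offset": [0, 0, 0.02], "angular": [0, 0, 0], "hand": -1},
    {"offset": [0, 0, 0.01], "angular": [0, 0, 0], "hand": -1},
    {"offset": [0, 0, 0], "angular": [0, 0, 0], "hand": -1},
    {"offset": [0, 0, 0], "angular": [0, 0, 0], "hand": -1}
  ]
}}

```text
time_s: 20.85
tcp_pos: [0.6285, -0.0476, 0.1496]
ee_rot: [0.0, 0.997, -0.078, 0.001]
force: [-0.2, 0.3, 0.4]
opening: 0.999
```

```bash
python3 -c "
from h import *
rel(.6273,-.0475,.094)
from rig import *
import cv2
c=capture('side')['pixels'];cv2.imwrite('pics/side13.png',c)
cv2.imwrite('pics/side13c.png',cv2.resize(c[130:250,300:420],None,fx=5,fy=5,interpolation=cv2.INTER_CUBIC))
c=capture('top')['pixels'];cv2.imwrite('pics/top13.png',c)
cv2.imwrite('pics/top13c.png',cv2.resize(c[120:260,250:410],None,fx=4,fy=4,interpolation=cv2.INTER_CUBIC))
"
```

```text
t 20.85 tcp [ 0.6285 -0.0476  0.1496] tool shift mm [-1.3  0.1 55.6] yaw jaw -99.0 zaxis [ 0.001 -0.    -1.   ] F [-0.2  0.3  0.4] open 91.9 q6 1.53
```

View pics/side13c.png

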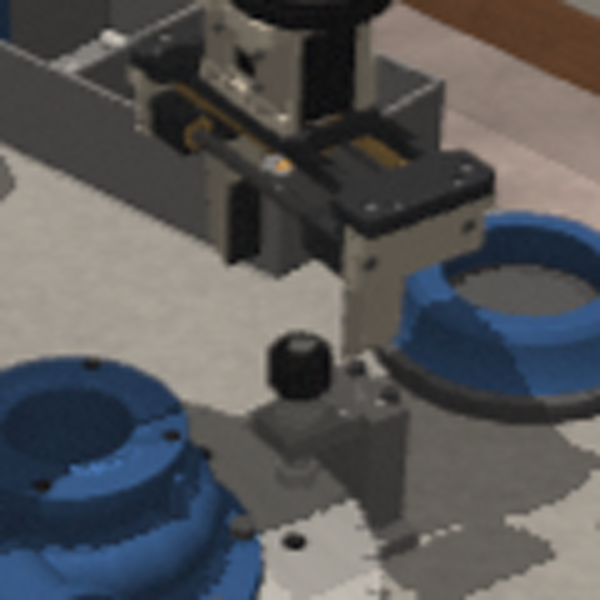

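View pics/top13c.png

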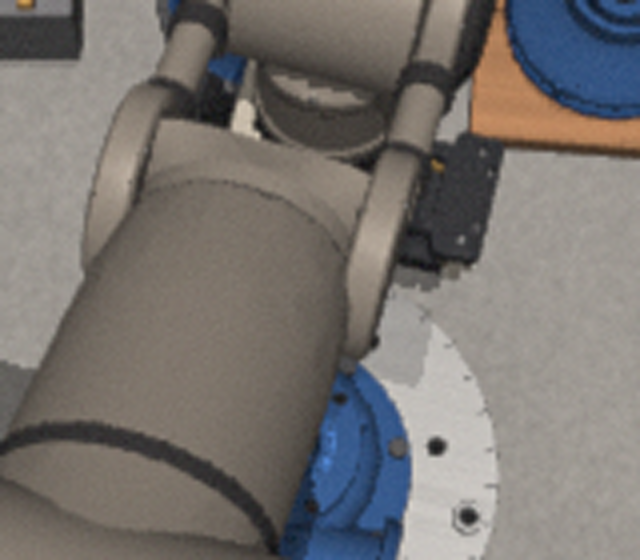

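The fingers straddle the knob (crop 300,365). I go down and grip firmly.

>>> {"method": "play_rows", "body": {
  "series": [
    {"offset": [-0.001, 0, 0.01], "angular": [0, 0, 0], "hand": -1},
    {"offset": [0, 0, 0.015], "angular": [0, 0, 0], "hand": -1},
    {"offset": [0, 0, 0.015], "angular": [0, 0, 0], "hand": -1},
    {"offset": [0, 0, 0.01], "angular": [0, 0, 0], "hand": -1},
    {"offset": [0, 0, 0.006], "angular": [0, 0, 0], "hand": -1},
    {"offset": [0, 0, 0], "angular": [0, 0, 0], "hand": -1},
    {"offset": [0, 0, 0], "angular": [0, 0, 0], "hand": -1},
    {"offset": [0, 0, 0], "angular": [0, 0, 0], "hand": -1}
  ]
}}

```text
time_s: 21.75
tcp_pos: [0.6275, -0.0474, 0.0935]
ee_rot: [0.0, 0.997, -0.079, 0.001]
force: [-0.4, -0.4, -0.3]
opening: 0.996
```

>>> {"method": "play_rows", "body": {
  "series": [
    {"offset": [0, 0, 0], "hand": 0, "angular": [0, 0, 0]},
    {"offset": [0, 0, 0], "hand": 0.1, "angular": [0, 0, 0]},
    {"offset": [0, 0, 0], "hand": 0.2, "angular": [0, 0, 0]},
    {"offset": [0, 0, 0], "hand": 0.25, "angular": [0, 0, 0]},
    {"offset": [0, 0, 0], "hand": 0.25, "angular": [0, 0, 0]},
    {"offset": [0, 0, 0], "hand": 0.25, "angular": [0, 0, 0]},
    {"offset": [0, 0, 0], "hand": 0.25, "angular": [0, 0, 0]},
    {"offset": [0, 0, 0], "hand": 0.25, "angular": [0, 0, 0]}
  ],
  "newtons": 20
}}

```text
time_s: 22.55
tcp_pos: [0.627, -0.0473, 0.0927]
ee_rot: [-0.0, 0.997, -0.079, 0.0]
force: [0.1, 0.1, 0.5]
opening: 0.389
```

```bash
python3 -c "
from h import *
rel(.6273,-.0475,.094)
from rig import *
import cv2
c=capture('side')['pixels'];cv2.imwrite('pics/side14.png',c)
cv2.imwrite('pics/side14c.png',cv2.resize(c[140:240,310:410],None,fx=6,fy=6,interpolation=cv2.INTER_CUBIC))
"
```

```text
t 22.55 tcp [ 0.627  -0.0473  0.0927] tool shift mm [ 0.3  0.1 -1.3] yaw jaw -99.0 zaxis [ 0.  0. -1.] F [0.1 0.1 0.5] open 35.8 q6 1.53
```

View pics/side14c.png

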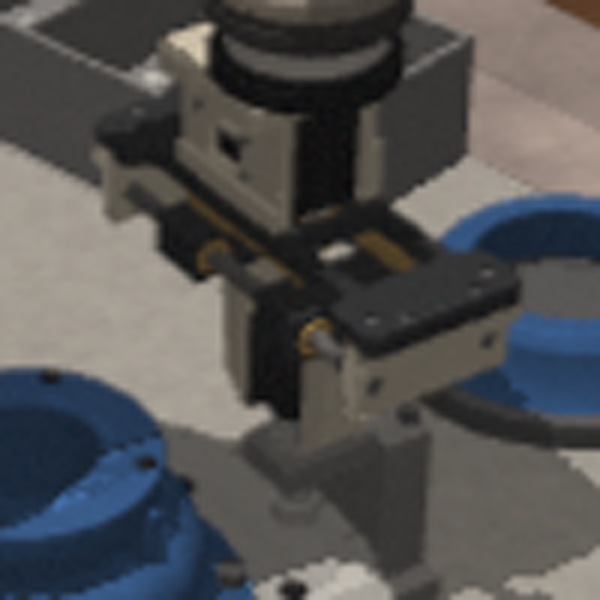

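The fingers are around the knob at 35.8 mm, so I close fully at 60 N.

>>> {"method": "play_rows", "body": {
  "series": [
    {"offset": [0, 0, 0], "hand": 0.4, "angular": [0, 0, 0]},
    {"offset": [0, 0, 0], "hand": 1, "angular": [0, 0, 0]},
    {"offset": [0, 0, 0], "hand": 1, "angular": [0, 0, 0]},
    {"offset": [0, 0, 0], "hand": 1, "angular": [0, 0, 0]},
    {"offset": [0, 0, 0], "hand": 1, "angular": [0, 0, 0]},
    {"offset": [0, 0, 0], "hand": 1, "angular": [0, 0, 0]}
  ],
  "newtons": 60
}}

```text
time_s: 23.2
tcp_pos: [0.6268, -0.0484, 0.0927]
ee_rot: [0.001, 0.997, -0.079, -0.0]
force: [-0.7, -4.7, 0.3]
opening: 0.319
```

```bash
python3 -c "
from h import *
rel(.6273,-.0475,.107)"
```

```text
t 23.2 tcp [ 0.6268 -0.0484  0.0927] tool shift mm [  0.3  -1.  -14.3] yaw jaw -99.1 zaxis [-0.    -0.001 -1.   ] F [-0.7 -4.7  0.3] open 29.4 q6 1.53
```

Gripped: 29.4 mm on the 30 mm knob. I pull up slowly, 8 mm first.

>>> {"method": "play_rows", "body": {
  "series": [
    {"offset": [0, 0, -0.002], "hand": 1, "angular": [0, 0, 0]},
    {"offset": [0, 0, -0.002], "hand": 1, "angular": [0, 0, 0]},
    {"offset": [0, 0, -0.002], "hand": 1, "angular": [0, 0, 0]},
    {"offset": [0, 0, -0.002], "hand": 1, "angular": [0, 0, 0]},
    {"offset": [0, 0, 0], "hand": 1, "angular": [0, 0, 0]},
    {"offset": [0, 0, 0], "hand": 1, "angular": [0, 0, 0]}
  ]
}}

```text
time_s: 23.8
tcp_pos: [0.6268, -0.0484, 0.0988]
ee_rot: [0.001, 0.997, -0.079, -0.001]
force: [3.7, -5.7, -10.6]
opening: 0.317
```

```bash
python3 -c "
from h import *
rel(.6273,-.0475,.107)"
```

```text
t 23.8 tcp [ 0.6268 -0.0484  0.0988] tool shift mm [ 0.4 -1.  -8.2] yaw jaw -99.1 zaxis [-0.001 -0.001 -1.   ] F [  3.7  -5.7 -10.6] open 29.1 q6 1.53
```

>>> {"method": "play_rows", "body": {
  "series": [
    {"offset": [0, 0, -0.002], "hand": 1, "angular": [0, 0, 0]},
    {"offset": [0, 0, -0.002], "hand": 1, "angular": [0, 0, 0]},
    {"offset": [0, 0, -0.002], "hand": 1, "angular": [0, 0, 0]},
    {"offset": [0, 0, 0], "hand": 1, "angular": [0, 0, 0]},
    {"offset": [0, 0, 0], "hand": 1, "angular": [0, 0, 0]}
  ]
}}

```text
time_s: 24.3
tcp_pos: [0.6267, -0.0484, 0.1042]
ee_rot: [0.001, 0.997, -0.079, -0.001]
force: [4.1, -6.0, -13.1]
opening: 0.317
```

```bash
python3 -c "
from h import *
rel(.6273,-.0475,.107)
from rig import *
import cv2
c=capture('side')['pixels'];cv2.imwrite('pics/side15.png',c)
cv2.imwrite('pics/side15c.png',cv2.resize(c[140:240,310:410],None,fx=6,fy=6,interpolation=cv2.INTER_CUBIC))
"
```

```text
t 24.3 tcp [ 0.6267 -0.0484  0.1042] tool shift mm [ 0.4 -1.  -2.8] yaw jaw -99.1 zaxis [-0.002 -0.001 -1.   ] F [  4.1  -6.  -13.1] open 29.2 q6 1.53
```

View pics/side15c.png

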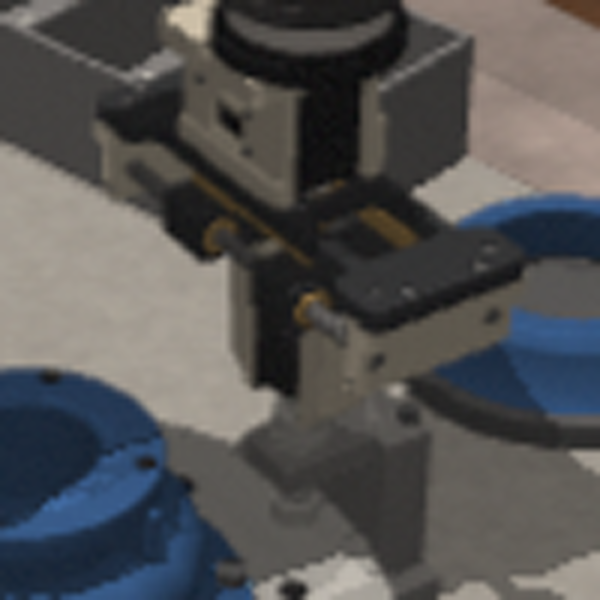

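It has risen 11.5 mm and the 13 N matches the spring, so there is no slip. I continue to the stop.

>>> {"method": "play_rows", "body": {
  "series": [
    {"offset": [0, 0, -0.001], "hand": 1, "angular": [0, 0, 0]},
    {"offset": [0, 0, -0.001], "hand": 1, "angular": [0, 0, 0]},
    {"offset": [0, 0, -0.001], "hand": 1, "angular": [0, 0, 0]},
    {"offset": [0, 0, 0], "hand": 1, "angular": [0, 0, 0]},
    {"offset": [0, 0, 0], "hand": 1, "angular": [0, 0, 0]}
  ]
}}

```text
time_s: 24.85
tcp_pos: [0.6267, -0.0484, 0.1068]
ee_rot: [0.0, 0.997, -0.079, -0.001]
force: [5.5, -6.1, -16.2]
opening: 0.316
```

>>> {"method": "play_rows", "body": {
  "series": [
    {"offset": [0, 0, -0.001], "hand": 1, "angular": [0, 0, 0]},
    {"offset": [0, 0, -0.001], "hand": 1, "angular": [0, 0, 0]},
    {"offset": [0, 0, 0], "hand": 1, "angular": [0, 0, 0]},
    {"offset": [0, 0, 0], "hand": 1, "angular": [0, 0, 0]}
  ]
}}

```text
time_s: 25.25
tcp_pos: [0.6266, -0.0484, 0.1069]
ee_rot: [0.0, 0.997, -0.079, -0.002]
force: [9.7, -6.6, -27.3]
opening: 0.314
```

```bash
python3 -c "
from h import *
rel(.6273,-.0475,.107)"
```

```text
t 25.25 tcp [ 0.6266 -0.0484  0.1069] tool shift mm [ 0.5 -1.  -0.1] yaw jaw -99.1 zaxis [-0.003 -0.    -1.   ] F [  9.7  -6.6 -27.3] open 28.9 q6 1.53
```

At the stop: 14.2 mm up, and the last 2 mm only raised the force to 27 N. I hold for a moment and check the scene.

>>> {"method": "play_rows", "body": {
  "series": [
    {"offset": [0, 0, 0], "hand": 1, "angular": [0, 0, 0]},
    {"offset": [0, 0, 0], "hand": 1, "angular": [0, 0, 0]},
    {"offset": [0, 0, 0], "hand": 1, "angular": [0, 0, 0]},
    {"offset": [0, 0, 0], "hand": 1, "angular": [0, 0, 0]},
    {"offset": [0, 0, 0], "hand": 1, "angular": [0, 0, 0]},
    {"offset": [0, 0, 0], "hand": 1, "angular": [0, 0, 0]}
  ]
}}

```text
time_s: 25.85
tcp_pos: [0.6266, -0.0484, 0.1069]
ee_rot: [0.0, 0.997, -0.079, -0.002]
force: [9.4, -6.4, -26.4]
opening: 0.315
```

```bash
python3 -c "
from h import *
rel(.6273,-.0475,.107)
from rig import *
import cv2
for n in ('side','top'):
  cv2.imwrite(f'pics/{n}16.png',capture(n)['pixels'])
"
```

```text
t 25.85 tcp [ 0.6266 -0.0484  0.1069] tool shift mm [ 0.5 -1.  -0.1] yaw jaw -99.1 zaxis [-0.003 -0.    -1.   ] F [  9.4  -6.4 -26.4] open 29.0 q6 1.53
```

View pics/side16.png

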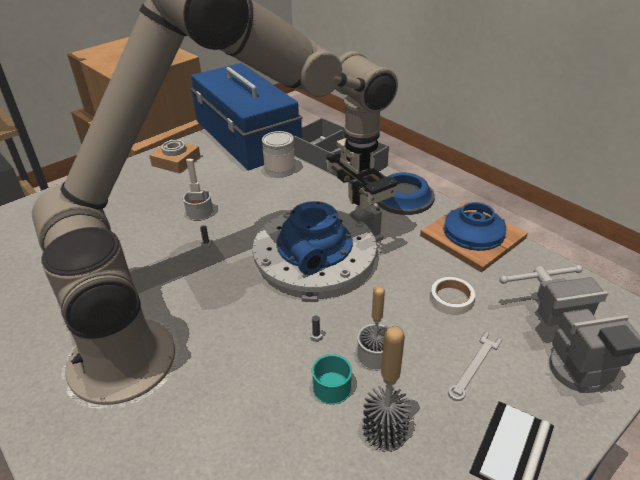

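View pics/top16.png

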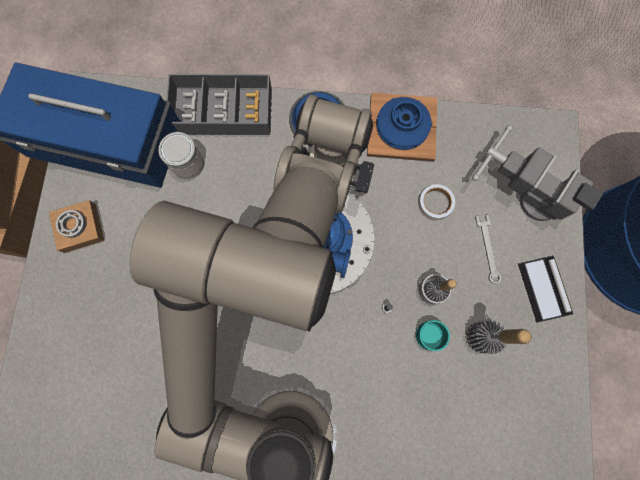

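The brush stands in its can (side 377,345), the bystanders are where they were, the table outlet points as before, and the knob is held at the stop. I hand in.

```bash
python3 -c "
from rig import *
print(sign_off())"
```

```text
the job is handed in; nothing more can be done
None
```

I brushed the neck out twice, stood the brush back in its can and let go of it. I handed in at 25.95 s of the 64 s, with the fingers holding the plunger knob up at its stop. The sign-off reports no verdict, so the figures below are my own measurements.

- **Brushing:** the brush's lower end reached about 6–9 mm above the bore floor each time. It was drawn to about 20 mm below the mouth in between and fully out afterwards. These depths come from the tool height and the grip height on the handle.
- **Brush back in its can:** the last pictures show it upright in the same can. The can was still on the same spot, and the fingers had opened well clear of the handle.
- **Plunger:** the tool rose 14.2 mm with the knob gripped at 29 mm. The upward pull followed the spring up to about 16 N, and the last 2 mm of command only raised it to 27 N. It then stayed steady over 0.6 s.
- **Side load on the knob:** about 9 N in x and 6 N in y remains in the final hold.
- **Table and bystanders:** the pictures show no visible turn of the table. The things I could see had not moved, though the arm hid part of the top view. I judged this by eye and did not measure the table angle.

No check failed, and the measured points agreed with the given sizes to within about 2 mm.

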